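# Pack out a spring clamp and hold it tight on a lamp-driver heat sink

## Task

The spring clamp's sliding jaw runs out of stroke before it can grip the lamp-driver heat sink bolted to its bed: one steel packing plate standing in the gap is not enough. Stand further plates upright in the gap, one behind the other like books, face to face with the heat sink, adding one at a time until the jaw, pushed up, bites on the stack before it comes against its own stops; use no more plates than that takes, keep any spare well away from the gap and leave the other things on the bench where they are. Finish while holding: keep pushing the jaw firmly so that the stack stays squeezed tight against the heat sink (let go and it springs open).

Things in the scene. Friction and masses are not known exactly. Their poses are not given: they have to be found in the camera images.
- fixture: spring clamp: dark steel bed 100 mm (its x) by 290 mm (its y), bolted to the bench; origin in the bench plane under the clamp line, bed from y -135 to +155 mm, flat bed top 15 mm above the bench. The jaw slides along its -y towards the heat sink, both centred on x = 0. The gap is open above and at both sides (+x and -x), with nothing on the bed there but plate 1
- fixture_gap (a point): point on the bed top at the middle of the gap's region (fixture x 0, y +10 mm)
- jaw (a joint): slide of the jaw towards the heat sink: 0 = fully open (where its spring returns it), 0.055 m = on its own stops, two small steel lugs that its rear crossbar meets. Pushing takes about 2 N at the start and 6 to 7 N at the stops, besides what the stack takes; a reading short of 0.055 under a firm push means that the plates carry it
- jaw_face (a point): centre of the jaw's flat front face (40 mm wide, 50 mm tall, looks along fixture -y), 25 mm above the bed
- jaw_push (a point): point on the flat rear face of the jaw's upright push plate (46 mm wide, top 65 mm above the bed, looks along fixture +y), 45 mm above the bed; 80 mm behind the jaw face. Push here towards fixture -y; it can be reached from above, with nothing behind it
- heatsink_face (a point): centre of the flat front face of the finned aluminium heat sink (40 mm wide, 50 mm tall, looks along fixture +y), 25 mm above the bed. It is bolted down, at another distance each time: with the jaw on its stops 15 to 33 mm are left between the two faces, with the jaw open 55 mm more
- shim1_c (a point): centre (half-way up, 25 mm above its underside) of plate 1 of 3, all alike: plain steel packing plate 56 mm long (its x), 12 mm thick (its y), 50 mm tall (its z), about 0.15 kg, with two small dark marks on each face; it already stands loose in the gap, 2 to 8 mm from the heat sink, its thickness along the clamp line
- shim2_c (a point): centre (half-way up, 25 mm above its underside) of plate 2 of 3, all alike: plain steel packing plate 56 mm long (its x), 12 mm thick (its y), 50 mm tall (its z), about 0.15 kg, with two small dark marks on each face; standing loose on its long edge on the bench to the left of the clamp, clear all round
- shim3_c (a point): centre (half-way up, 25 mm above its underside) of plate 3 of 3, all alike: plain steel packing plate 56 mm long (its x), 12 mm thick (its y), 50 mm tall (its z), about 0.15 kg, with two small dark marks on each face; standing loose on its long edge on the bench to the left of the clamp, clear all round
- choke: bystander standing among the plates: copper-wound choke, a bobbin 42 mm across and 38 mm tall; origin under its centre
- ring_board: bystander: flat green ring-shaped circuit board, 150 mm across, 6 mm thick with parts on it; origin at its centre on the bench
- driver: bystander: screwdriver lying on the bench; origin under its middle
- screw_jar: bystander: closed clear jar 52 mm across, 60 mm tall; origin under its centre
- lamp_holder: bystander standing among the plates: white ceramic lamp holder, 48 mm across, 42 mm tall; origin under its centre
- terminal: bystander: black terminal block 22 x 60 x 20 mm; origin under its centre
Mind the look-alikes: they are no part of the job. What is shaped like the part that bears shim2_c but blue is not meant. What is shaped like the part that bears shim3_c but purple is not meant.

How it is judged:
On the way:
1. a second plate stands in the gap beside the first, let go ((((x of shim1_c in the frame of fixture between -0.015 and 0.015 m and y of shim1_c in the frame of fixture between -0.06 and 0.06 m and z of shim1_c in the frame of fixture between 0.035 and 0.045 m and angle between the y axis of shim1 and the y axis of fixture, either way round below 0.15 rad and angle between shim1's own z axis and vertical below 0.2 rad and contact force between the fingers and shim1 below 0.5 N) and (x of shim2_c in the frame of fixture between -0.015 and 0.015 m and y of shim2_c in the frame of fixture between -0.06 and 0.06 m and z of shim2_c in the frame of fixture between 0.035 and 0.045 m and angle between the y axis of shim2 and the y axis of fixture, either way round below 0.15 rad and angle between shim2's own z axis and vertical below 0.2 rad and contact force between the fingers and shim2 below 0.5 N)) or ((x of shim1_c in the frame of fixture between -0.015 and 0.015 m and y of shim1_c in the frame of fixture between -0.06 and 0.06 m and z of shim1_c in the frame of fixture between 0.035 and 0.045 m and angle between the y axis of shim1 and the y axis of fixture, either way round below 0.15 rad and angle between shim1's own z axis and vertical below 0.2 rad and contact force between the fingers and shim1 below 0.5 N) and (x of shim3_c in the frame of fixture between -0.015 and 0.015 m and y of shim3_c in the frame of fixture between -0.06 and 0.06 m and z of shim3_c in the frame of fixture between 0.035 and 0.045 m and angle between the y axis of shim3 and the y axis of fixture, either way round below 0.15 rad and angle between shim3's own z axis and vertical below 0.2 rad and contact force between the fingers and shim3 below 0.5 N)) or ((x of shim2_c in the frame of fixture between -0.015 and 0.015 m and y of shim2_c in the frame of fixture between -0.06 and 0.06 m and z of shim2_c in the frame of fixture between 0.035 and 0.045 m and angle between the y axis of shim2 and the y axis of fixture, either way round below 0.15 rad and angle between shim2's own z axis and vertical below 0.2 rad and contact force between the fingers and shim2 below 0.5 N) and (x of shim3_c in the frame of fixture between -0.015 and 0.015 m and y of shim3_c in the frame of fixture between -0.06 and 0.06 m and z of shim3_c in the frame of fixture between 0.035 and 0.045 m and angle between the y axis of shim3 and the y axis of fixture, either way round below 0.15 rad and angle between shim3's own z axis and vertical below 0.2 rad and contact force between the fingers and shim3 below 0.5 N)))), for 0.2 s.
At the end, for the whole second after the job is handed in: The robot pushes the jaw (over 3 N), jaw and heat sink each press a plate (over 2 N), the jaw is past 41 of its 55 mm; every plate stands on the bed in the gap, upright, within 15 mm of the clamp line, square to 0.15 rad, untouched by the fingers, or is over 100 mm from the gap (value of joint jaw above 0.041 m and contact force between any of the fingers, the arm and jaw above 3 N and (contact force between jaw and shim1 above 2 N or contact force between jaw and shim2 above 2 N or contact force between jaw and shim3 above 2 N) and (contact force between heatsink and shim1 above 2 N or contact force between heatsink and shim2 above 2 N or contact force between heatsink and shim3 above 2 N) and ((x of shim1_c in the frame of fixture between -0.015 and 0.015 m and y of shim1_c in the frame of fixture between -0.06 and 0.06 m and z of shim1_c in the frame of fixture between 0.035 and 0.045 m and angle between the y axis of shim1 and the y axis of fixture, either way round below 0.15 rad and angle between shim1's own z axis and vertical below 0.2 rad and contact force between the fingers and shim1 below 0.5 N) or horizontal distance between shim1_c and fixture_gap above 0.1 m) and ((x of shim2_c in the frame of fixture between -0.015 and 0.015 m and y of shim2_c in the frame of fixture between -0.06 and 0.06 m and z of shim2_c in the frame of fixture between 0.035 and 0.045 m and angle between the y axis of shim2 and the y axis of fixture, either way round below 0.15 rad and angle between shim2's own z axis and vertical below 0.2 rad and contact force between the fingers and shim2 below 0.5 N) or horizontal distance between shim2_c and fixture_gap above 0.1 m) and ((x of shim3_c in the frame of fixture between -0.015 and 0.015 m and y of shim3_c in the frame of fixture between -0.06 and 0.06 m and z of shim3_c in the frame of fixture between 0.035 and 0.045 m and angle between the y axis of shim3 and the y axis of fixture, either way round below 0.15 rad and angle between shim3's own z axis and vertical below 0.2 rad and contact force between the fingers and shim3 below 0.5 N) or horizontal distance between shim3_c and fixture_gap above 0.1 m)); the arm keeps its last pose, push and grip.
It fails at once if one of the other things on the bench is disturbed (moved over 40 mm) (distance of any of choke, ring_board, driver, screw_jar, lamp_holder, terminal from where it was at the start of the episode above 0.04 m).
It also fails if it takes over 67 s, if anything falls off the work surface, if the arm or the gripper's body presses on something with over 40 N, if the wrist force passes 120 N, or if a joint passes its speed limit or range.

## Robot

A 6-joint arm with a two-finger parallel gripper is mounted at the origin on the work surface. World frame = base frame: x ahead of the robot, y to its left, z up, the work surface at z = 0. Lengths are in m, angles in rad, forces in N, time in s.
With the tool pointing down it reaches from about 0.35 to 1 m from the base axis. Payload 7.1 kg.
Tool frame: the origin (TCP) lies between the finger pads; the fingertips stand 22 mm ahead of it and the grasp point (between the pads) lies 3 mm ahead of it; z points along the fingers, x is the direction in which the jaws open and shut, and the axes are right-handed (so a half turn about z gives the same grasp; the last joint's range is limited). The gripper opens to 85 mm and grips with 20 to 120 N. Pads are 22 mm wide; open, the fingers measure 114 mm over their backs; the gripper's body (76 mm by 85 mm) begins 54 mm behind the grasp point. The pads swing forward as they close: fully open they stand 13 mm farther back than shut.
Start: joints at [1.094, 0.423, 1.63, -0, 1.089, -0.019], TCP at [0.276, 0.561, 0.253] pointing down, gripper open.
Joint ranges: [-3, 3], [-0.9, 2.11], [0.09, 2.58], [-1.31, 4.45], [0.11, 2.69], [-2.54, 2.54]. Speed limits (rad/s): [2.39, 2.39, 3.01, 3.14, 3.14, 3.14].

## Interface

Orientations are given as a unit quaternion [x, y, z, w].
In Python, from workcell import sense, eyes, workorder gives the robot as it stands.
- The arm moves only by the tool carry_out, never from a script. Its argument "deltas" is a list that holds one entry, the list of rows, each a list of 7 numbers: the shift along the tool's x, y, z in cm, then the turn, a rotation vector about the tool's x, y, z in degrees, then the finger opening in cm, from 0 to 8.54. In form: [[[x, y, z, rx, ry, rz, gripper], ...]]. A call has 1 to 5 rows; each row shifts and turns the commanded pose from where the row before left it, along the tool's axes as they then stand; what a row does not reach is not made up. A row lasts 1/8 s, in which the tool goes at most 62.5 mm and 10.7 degrees, less where a joint would pass 70% of its speed; a pose out of reach is approached as far as the arm can. A call with a gripper value outside its range is refused whole. The fingers move at their own pace and stop on an object; "newtons" is the grip in N (left out, the last holds). Time passes only in rows, so rows that do not move let the fingers close. It gives the time, the measured TCP pose, the force and the opening at its end, in the units of the state.
- sense(): the state, without advancing time (a new reading comes with each control period).
- eyes.capture(name): name is "scene" or "top"; returns a dict with "frame" (400x640x3 uint8, red, green, blue), "fx", "fy", "cx", "cy" (pixels), "extrinsics" (4x4, takes a point from camera to world coordinates). Camera axes: x right, y down, z forward; pixel columns grow to the right and rows downward; lengths in m; the calibration is good to about 2 mm. A picture is of the moment at which its call begins. There is no depth.
- workorder.finish_job(): hands the job in, once; it reports no verdict.
The state is a dict: "time": time; "joints": joint angles; "dq": joint speeds; "effort": joint torques, N m; "ee_pos": TCP position; "orientation": TCP orientation; "wrist_force": force on the tool from outside, world axes, zero at the start; "wrist_torque": the same for the moment, N m; "width": opening from 0.0 (shut) to 1.0 (fully open).
Only numpy, scipy, OpenCV 4.12 (cv2) and the standard library are available. Lean on these libraries where they do the work, as an engineer would, in place of code of your own. Each camera call takes 0.05 s, during which the arm holds its last target. There are 200 camera calls.

## Working session

There is one attempt and no reset: what is moved stays moved. The work goes in short steps, Python scripts to look and compute and a tool call to move; the robot and the scene stay as the last step left them, time stands still between calls to the robot, and variables do not carry over. Pictures are saved under pics/ and viewed, about 8 in all and at most 12, crops included, and the job is handed in when it is done.

Besides the shell and the picture viewer there is one more tool, called after "Emit:" as name(argument=value, ...), one argument or row to a line, values as JSON. carry_out: Moves the arm, as the interface text tells. Its arguments: {"type":"object","properties":{"deltas":{"type":"array","items":{"type":"array","items":{"type":"array","items":{"type":"number"}}}},"newtons":{"type":"number"}},"required":["deltas"]}

```bash
mkdir -p pics
cat > h.py <<'E'
import numpy as np,cv2
from workcell import sense,eyes,workorder
def cap(n,save=None):
    c=eyes.capture(n)
    if save: cv2.imwrite('pics/'+save,c['frame'][:,:,::-1])
    return c
def ray(c,u,v,z):
    E=np.array(c['extrinsics']);d=E[:3,:3]@np.array([(u-c['cx'])/c['fx'],(v-c['cy'])/c['fy'],1]);o=E[:3,3]
    return o+d*(z-o[2])/d[2]
def proj(c,p):
    E=np.array(c['extrinsics']);q=E[:3,:3].T@(np.array(p)-E[:3,3]);return c['fx']*q[0]/q[2]+c['cx'],c['fy']*q[1]/q[2]+c['cy']
E
python3 - <<'E'
from h import *
for n in('top','scene'):
    c=cap(n,n+'0.png');print(n,c['fx'],c['cx'],c['cy'],np.round(c['extrinsics'],3).tolist())
s=sense();print(s)
a=cv2.imread('pics/top0.png');
E
```

```text
top 420.7790426196775 322.74828477412814 189.14000620577323 [[0.029, -0.996, 0.081, 0.443], [-1.0, -0.029, -0.003, 0.046], [0.005, -0.081, -0.997, 1.22], [0.0, 0.0, 0.0, 1.0]]
scene 432.0544001283502 316.9538493069343 202.6688602306359 [[-0.457, 0.627, -0.631, 1.136], [0.889, 0.309, -0.337, 0.359], [-0.016, -0.715, -0.699, 0.738], [0.0, 0.0, 0.0, 1.0]]
{'time': 0.1, 'joints': array([ 1.09400972e+00,  4.23794359e-01,  1.63061646e+00,  1.65682859e-06,
        1.08855308e+00, -1.89768890e-02]), 'dq': array([ 0.00022316, -0.00119236, -0.00320772,  0.00173038,  0.00049585,
        0.00110458]), 'effort': array([-1.37286625e-04, -5.58426297e+01, -2.82444513e+01,  9.83203927e-05,
        3.01174725e-03,  3.22631411e-05]), 'ee_pos': array([0.27599528, 0.56025328, 0.25260356]), 'orientation': array([ 8.49112610e-01,  5.28211421e-01, -5.89310873e-04,  3.50409727e-04]), 'wrist_force': array([-0.04376521,  0.02008517, -0.18258172]), 'wrist_torque': array([-0.01352019, -0.07023932, -0.02243291]), 'width': 1.002143197600967}
```

View pics/top0.png

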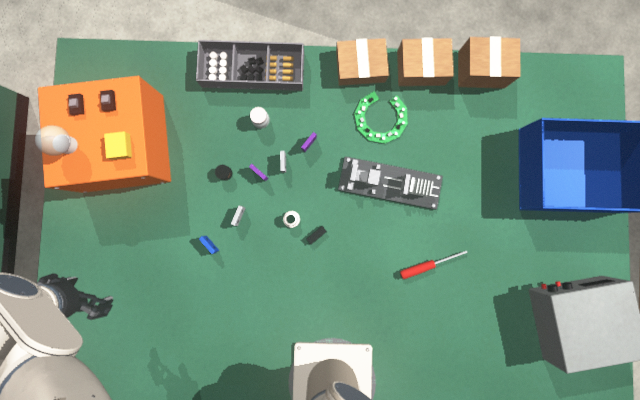

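View pics/scene0.png

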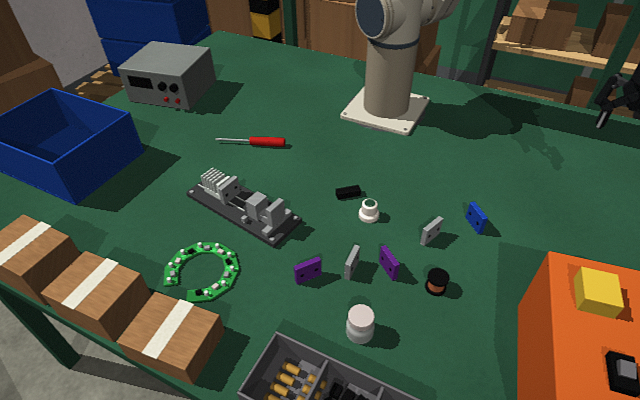

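Top view: the clamp is at (390,184), with the jaw on the left, the heat sink at (425,186) and plate 1 at about (407,184). There are two grey plates at (237,216) and (283,161). The look-alikes are purple (309,141), purple (258,172) and blue (208,244), and are excluded by colour. I'll confirm that in one enlarged crop and measure.

Run:
```python
from h import *
import json
t=cv2.imread('pics/top0.png');s=cv2.imread('pics/scene0.png')
a=cv2.resize(t[145:220,330:450],None,fx=6.5,fy=4*1.0,interpolation=2)[:, :780]
a=cv2.resize(t[150:215,330:450],(780,422),interpolation=cv2.INTER_CUBIC)
b=cv2.resize(t[125:260,195:325],(175,178),interpolation=2)
b=cv2.resize(t[135:235,200:330],(231,178),interpolation=2);d=cv2.resize(s[160:250,180:310],(257,178),interpolation=2);e=cv2.resize(s[200:300,340:500],(285,178),interpolation=2)
row=cv2.resize(np.hstack([b,d,e]),(780,178))
cv2.imwrite('pics/c1.png',np.vstack([a,row]))
c=cap('top');c2=cap('scene')
def blobs(img,c,lo,roi,z):
    hsv=cv2.cvtColor(img,cv2.COLOR_BGR2HSV);m=((hsv[...,1]<60)&(hsv[...,2]>lo)).astype(np.uint8)
    k=np.zeros_like(m);x0,y0,x1,y1=roi;k[y0:y1,x0:x1]=m[y0:y1,x0:x1]
    n,l,st,ce=cv2.connectedComponentsWithStats(k)
    for i in range(1,n):
        if st[i,4]<25: continue
        p=np.argwhere(l==i)[:,::-1].astype(np.float32);r=cv2.minAreaRect(p)
        bx=cv2.boxPoints(r);print(st[i].tolist(),np.round(r[0],1),np.round(r[1],1),round(r[2],1));
        print('  corners',[np.round(ray(c,*q,z)[:2],4).tolist() for q in bx],'c',np.round(ray(c,*r[0],z),4))
for lo in(120,170):
    print('top',lo);blobs(t,c,lo,(200,130,330,235),.05)
    print('clamp');blobs(t,c,lo,(330,145,450,215),.065)
```

```text
top 120
[280, 150, 7, 22, 126] [283.  160.5] [21.  6.] 90.0
  corners [[0.6446, 0.1656], [0.6451, 0.1488], [0.5858, 0.1467], [0.5853, 0.1635]] c [0.6151 0.1561 0.05  ]
[231, 205, 15, 21, 161] [237.6 215.5] [ 7.9 21.1] 23.2
  corners [[0.4345, 0.2967], [0.489, 0.2761], [0.4809, 0.2556], [0.4266, 0.2763]] c [0.4577 0.2762 0.05  ]
[283, 210, 18, 18, 196] [291.5 218.5] [17. 17.] 45.0
  corners [[0.4527, 0.1599], [0.4869, 0.1279], [0.4546, 0.0934], [0.4206, 0.1256]] c [0.4537 0.1267 0.05  ]
clamp
[343, 157, 100, 51, 1957] [391.  181.7] [100.2  33.1] 11.3
  corners [[0.5407, -0.001], [0.6317, -0.0167], [0.5848, -0.2898], [0.4944, -0.2724]] c [ 0.5627 -0.1451  0.065 ]
[347, 182, 7, 8, 46] [350.  185.5] [7. 6.] 90.0
  corners [[0.5583, -0.0238], [0.5588, -0.0404], [0.5395, -0.0408], [0.539, -0.0243]] c [ 0.5489 -0.0323  0.065 ]
top 170
[280, 150, 6, 21, 104] [282.5 160. ] [20.  5.] 90.0
  corners [[0.6446, 0.1656], [0.645, 0.1516], [0.5885, 0.1496], [0.5881, 0.1636]] c [0.6165 0.1576 0.05  ]
[231, 205, 12, 21, 100] [236.5 215. ] [ 4.8 20.4] 22.6
  corners [[0.4351, 0.2955], [0.4878, 0.2761],
[... 1031 characters left out ...]
0.2266]] c [ 0.5541 -0.2229  0.065 ]
[423, 179, 4, 16, 32] [424.3 186.6] [ 2.1 15.1] 9.5
  corners [[0.5316, -0.2313], [0.5732, -0.2377], [0.5724, -0.2436], [0.5308, -0.2371]] c [ 0.552  -0.2374  0.065 ]
[426, 180, 4, 15, 31] [427.6 187. ] [ 2.  14.3] 11.3
  corners [[0.5319, -0.2401], [0.571, -0.2475], [0.5701, -0.2528], [0.531, -0.2454]] c [ 0.5509 -0.2465  0.065 ]
[429, 181, 10, 16, 60] [434.1 188.7] [ 8.2 14.5] 9.5
  corners [[0.5286, -0.25], [0.5683, -0.2562], [0.5652, -0.2787], [0.5255, -0.2724]] c [ 0.5469 -0.2643  0.065 ]
[347, 183, 7, 7, 34] [349.9 185.7] [5.1 6.5] 11.3
  corners [[0.5408, -0.0235], [0.5584, -0.0266], [0.5561, -0.0404], [0.5384, -0.0373]] c [ 0.5484 -0.032   0.065 ]
```

View pics/c1.png

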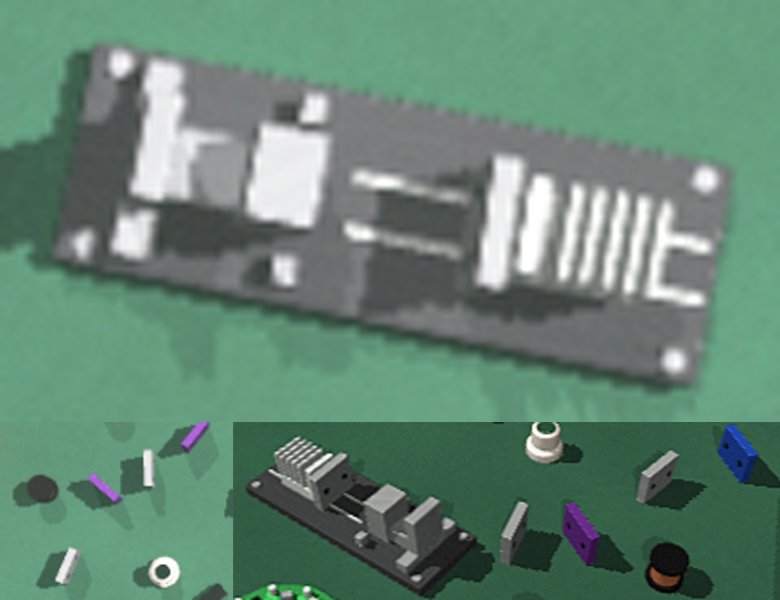

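Confirmed: the lower crops show plain grey plates with dark marks at top (237,216), call it A, and (283,160), call it B. The others are purple or blue, so I leave them. Now I'll compute the clamp frame and the first moves.

```bash
cat >> h.py <<'E'
def rel(pos,yaw):
    "shift (cm) in tool axes and turn (deg, about tool z) from measured pose to pos/yaw(of tool x)"
    from scipy.spatial.transform import Rotation as R
    s=sense();M=R.from_quat(s['orientation']).as_matrix();d=M.T@(np.array(pos)-s['ee_pos'])*100
    y=np.degrees(np.arctan2(M[1,0],M[0,0]));t=-((yaw-y+90)%180-90)
    print('t %.2f'%s['time'],'pos',np.round(s['ee_pos'],4),'yaw %.2f'%y,'tilt',np.round(M[:,2],3),'F',np.round(s['wrist_force'],1),'w %.3f'%s['width'],'-> cm',np.round(d,2),'turn z %.2f'%t)
E
python3 - <<'E'
from h import *
c=cap('top');f=lambda X,Y,z=.065:ray(c,330+X/6.5-.5+.08,150+Y/6.5-.5+.08,z)
Y=np.radians(-9.6);ax=np.array([np.cos(Y),np.sin(Y)]);ay=np.array([-ax[1],ax[0]])
for n,p in dict(jawfaceTop=(329,133),jawfaceBot=(316,225),hsT=(534,176),hsB=(519,285),p1lT=(494,157),p1lB=(478,288),p1rT=(524,158),p1rB=(505,290)).items():
    q=f(*p)[:2];print(n,np.round(q,4),'clamp x,y',np.round([q@ax,q@ay],4))
for n,p in dict(p1=(.559,-.1881),jaw=(.5759,-.0975),hs=(.552,-.2374)).items(): print(n,np.array(p)@ax,np.array(p)@ay)
for p in((95,42),(733,165),(57,258),(693,385)): 
    q=f(*p,.015)[:2];print('bed',np.round([q@ax,q@ay],4))
rel((.459,.2795,.12),69.8)
E
```

```text
jawfaceTop [ 0.5942 -0.1148] clamp x,y [ 0.6051 -0.0141]
jawfaceBot [ 0.5548 -0.11  ] clamp x,y [ 0.5654 -0.0159]
hsT [ 0.5784 -0.2023] clamp x,y [ 0.604 -0.103]
hsB [ 0.5318 -0.1965] clamp x,y [ 0.5571 -0.1051]
p1lT [ 0.586  -0.1852] clamp x,y [ 0.6087 -0.0849]
p1lB [ 0.53   -0.1791] clamp x,y [ 0.5524 -0.0883]
p1rT [ 0.586 -0.198] clamp x,y [ 0.6108 -0.0975]
p1rB [ 0.5295 -0.1906] clamp x,y [ 0.5538 -0.0996]
p1 0.5825409859797112 -0.09224212515866081
jaw 0.5840950705537238 -9.249238057094873e-05
hs 0.5838607129333215 -0.14201911101324943
bed [0.6324 0.0898]
bed [ 0.6337 -0.1985]
bed [0.5344 0.0879]
bed [ 0.5341 -0.198 ]
t 0.25 pos [0.2761 0.5605 0.2529] yaw 63.77 tilt [-0.    -0.001 -1.   ] F [-0.3  0.9  0.3] w 0.997 -> cm [-17.11  28.83  13.31] turn z -6.03
```

Emit:
carry_out(
  deltas=[
    [[-2.9, 4.8, 1.2, 0, 0, 0, 5], [-2.9, 4.8, 1.2, 0, 0, 0, 5], [-2.9, 4.8, 1.2, 0, 0, 0, 5], [-2.9, 4.8, 1.2, 0, 0, 0, 5], [-2.9, 4.8, 1.2, 0, 0, 0, 5]],
  ],
  newtons=60,
)

```text
time: 0.88
ee_pos: [0.4282, 0.323, 0.1931]
orientation: [0.849, 0.528, 0.0, -0.0]
wrist_force: [-0.5, 0.3, 0.4]
width: 0.586
```

Emit:
carry_out(
  deltas=[
    [[-2.6, 4.8, 2.3, 0, 0, 0, 5], [0, 0, 3, 0, 0, -6, 5], [0, 0, 2, 0, 0, 0, 5], [0, 0, 0, 0, 0, 0, 5]],
  ],
)

```text
time: 1.38
ee_pos: [0.4581, 0.2792, 0.119]
orientation: [0.82, 0.572, -0.002, -0.0]
wrist_force: [0.8, 0.1, -0.4]
width: 0.588
```

Run:
```python
from h import *
c=cap('scene','s1.png');a=cv2.imread('pics/s1.png');rel((.459,.2795,.033),69.8)
cv2.imwrite('pics/s1c.png',cv2.resize(a[120:300,330:530],(667,600),interpolation=2))
```

```text
t 1.43 pos [0.4587 0.2798 0.12  ] yaw 69.76 tilt [-0.001 -0.001 -1.   ] F [ 0.8  0.1 -1.1] w 0.586 -> cm [-0.01  0.04  8.7 ] turn z -0.04
```

View pics/s1c.png

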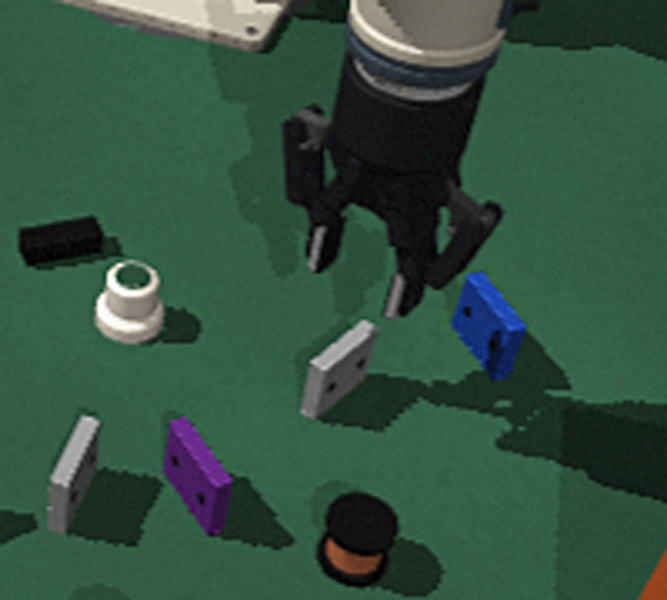

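The open fingers (crop 320,250 and 398,295) stand above and astride the grey plate at (340,370), aligned with its thickness. Go down, close and lift.

Emit:
carry_out(
  deltas=[
    [[0, 0, 3, 0, 0, 0, 5], [0, 0, 3, 0, 0, 0, 5], [0, 0, 2.6, 0, 0, 0, 5], [0, 0, 0, 0, 0, 0, 5]],
  ],
)

```text
time: 1.92
ee_pos: [0.4584, 0.28, 0.0339]
orientation: [0.82, 0.572, -0.001, -0.0]
wrist_force: [-0.4, -0.5, -0.1]
width: 0.585
```

Emit:
carry_out(
  deltas=[
    [[0, 0, 0, 0, 0, 0, 0.5], [0, 0, 0, 0, 0, 0, 0.5], [0, 0, 0, 0, 0, 0, 0.5], [0, 0, 0, 0, 0, 0, 0.5], [0, 0, 0, 0, 0, 0, 0.5]],
  ],
)

```text
time: 2.55
ee_pos: [0.4598, 0.2805, 0.0358]
orientation: [0.82, 0.572, 0.001, 0.0]
wrist_force: [-0.4, -0.9, 7.8]
width: 0.131
```

Emit:
carry_out(
  deltas=[
    [[0, 0, -3, 0, 0, 0, 0.5], [0, 0, -5, 0, 0, 0, 0.5], [0, 0, -5, 0, 0, 0, 0.5], [0, 0, 0, 0, 0, 0, 0.5]],
  ],
)

```text
time: 3.05
ee_pos: [0.4613, 0.2813, 0.1686]
orientation: [0.82, 0.572, 0.004, 0.0]
wrist_force: [-0.1, 1.1, -1.9]
width: 0.13
```

Run:
```python
from h import *
rel((.5663,-.1526,.16),80.4)
```

```text
t 3.05 pos [0.4613 0.2813 0.1686] yaw 69.77 tilt [ 0.007  0.004 -1.   ] F [-0.1  1.1 -1.9] w 0.130 -> cm [-37.09  24.86   0.75] turn z -10.63
```

Emit:
carry_out(
  deltas=[
    [[-3, 2, 0, 0, 0, 0, 0.5], [-4.6, 3.1, 0, 0, 0, 0, 0.5], [-4.6, 3.1, 0, 0, 0, 0, 0.5], [-4.6, 3.1, 0, 0, 0, 0, 0.5], [-4.6, 3.1, 0, 0, 0, 0, 0.5]],
  ],
)

```text
time: 3.68
ee_pos: [0.5196, 0.0276, 0.1634]
orientation: [0.82, 0.572, -0.001, -0.0]
wrist_force: [0.9, -0.2, -1.3]
width: 0.134
```

Emit:
carry_out(
  deltas=[
    [[-4.6, 3.1, 0, 0, 0, 0, 0.5], [-4.6, 3.1, 0, 0, 0, 0, 0.5], [-4.5, 3, 0, 0, 0, 0, 0.5], [-2, 1.3, 0, 0, 0, -5, 0.5], [0, 0, 0, 0, 0, -5.6, 0.5]],
  ],
)

```text
time: 4.3
ee_pos: [0.5639, -0.1562, 0.1631]
orientation: [0.764, 0.645, -0.0, -0.0]
wrist_force: [0.6, 0.6, -1.3]
width: 0.134
```

Emit:
carry_out(
  deltas=[
    [[0, 0, 0, 0, 0, 0, 0.5], [0, 0, 0, 0, 0, 0, 0.5]],
  ],
)

```text
time: 4.55
ee_pos: [0.5638, -0.1538, 0.1637]
orientation: [0.764, 0.645, -0.0, -0.001]
wrist_force: [-0.1, -0.6, -2.1]
width: 0.127
```

Run:
```python
from h import *
rel((.5663,-.1526,.051),80.4)
t=cap('top','t2.png');s=cap('scene','s2.png')
a=cv2.imread('pics/t2.png')[140:230,320:460];b=cv2.imread('pics/s2.png')[90:260,150:330]
cv2.imwrite('pics/c2.png',np.hstack([cv2.resize(a,(400,257),interpolation=2).repeat(1,0) if 0 else cv2.copyMakeBorder(cv2.resize(a,(400,257),interpolation=2),0,121,0,0,0),cv2.resize(b,(400,378),interpolation=2)]))
```

```text
t 4.55 pos [ 0.5638 -0.1538  0.1637] yaw 80.29 tilt [-0.001  0.    -1.   ] F [-0.1 -0.6 -2.1] w 0.127 -> cm [ 0.16  0.24 11.27] turn z -0.11
```

View pics/c2.png

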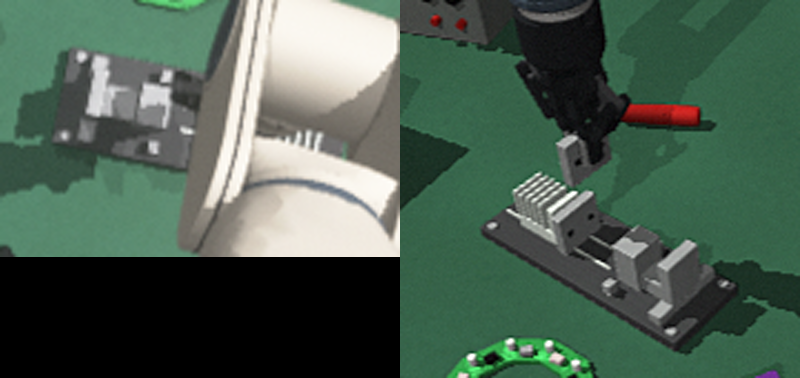

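The right crop shows the plate held upright at (580,160), above the gap between plate 1 and the jaw, which is empty. Lower it.

Emit:
carry_out(
  deltas=[
    [[0.15, 0.25, 3, 0, 0, 0, 0.5], [0, 0, 3, 0, 0, 0, 0.5], [0, 0, 3, 0, 0, 0, 0.5], [0, 0, 1.6, 0, 0, 0, 0.5], [0, 0, 0.4, 0, 0, 0, 0.5]],
  ],
)

```text
time: 5.28
ee_pos: [0.5667, -0.1529, 0.0536]
orientation: [0.764, 0.645, -0.0, -0.001]
wrist_force: [-0.2, 0.8, -1.6]
width: 0.131
```

Emit:
carry_out(
  deltas=[
    [[0, 0, 0.3, 0, 0, 0, 0.5], [0, 0, 0.1, 0, 0, 0, 0.5], [0, 0, 0, 0, 0, 0, 0.5]],
  ],
)

```text
time: 5.65
ee_pos: [0.5674, -0.1533, 0.051]
orientation: [0.764, 0.645, 0.0, 0.0]
wrist_force: [0.5, -0.2, -2.3]
width: 0.132
```

Run:
```python
from h import *
rel((.5663,-.1526,.051),80.4)
```

```text
t 5.65 pos [ 0.5674 -0.1533  0.051 ] yaw 80.36 tilt [ 0.001 -0.    -1.   ] F [ 0.5 -0.2 -2.3] w 0.132 -> cm [ 0.05 -0.12 -0.  ] turn z -0.04
```

Emit:
carry_out(
  deltas=[
    [[0, 0, 0.1, 0, 0, 0, 0.5], [0, 0, 0.1, 0, 0, 0, 0.5], [0, 0, 0, 0, 0, 0, 0.5]],
  ],
)

```text
time: 6.02
ee_pos: [0.5675, -0.1533, 0.0508]
orientation: [0.764, 0.645, 0.0, 0.001]
wrist_force: [-6.6, 2.1, 19.5]
width: 0.13
```

Emit:
carry_out(
  deltas=[
    [[0, 0, -0.15, 0, 0, 0, 0.5], [0, 0, 0, 0, 0, 0, 2.4], [0, 0, 0, 0, 0, 0, 2.4], [0, 0, 0, 0, 0, 0, 2.4]],
  ],
)

```text
time: 6.52
ee_pos: [0.567, -0.1532, 0.0496]
orientation: [0.764, 0.645, -0.0, -0.0]
wrist_force: [0.1, -0.1, 0.1]
width: 0.281
```

Emit:
carry_out(
  deltas=[
    [[0, 0, -1, 0, 0, 0, 2.4], [0, 0, -3, 0, 0, 0, 2.4], [0, 0, -4, 0, 0, 0, 2.4], [0, 0, -4, 0, 0, 0, 2.4], [0, 0, 0, 0, 0, 0, 0]],
  ],
)

```text
time: 7.15
ee_pos: [0.5692, -0.1538, 0.1738]
orientation: [0.764, 0.645, 0.002, 0.003]
wrist_force: [-0.3, 0.2, -0.7]
width: 0.081
```

Run:
```python
from h import *
# push plate rear ~ jaw face +.08 -> clamp y ; standby behind it
Y=np.radians(-9.6);ax=np.array([np.cos(Y),np.sin(Y)]);ay=np.array([-ax[1],ax[0]])
p=.5838*ax+(-.015+.08+.045)*ay;print(p)
rel((*p,.165),80.4)
s=cap('scene','s3.png')
cv2.imwrite('pics/c3.png',cv2.resize(cv2.imread('pics/s3.png')[140:260,170:330],(800,600),interpolation=2))
```

```text
[0.59396905 0.01109997]
t 7.15 pos [ 0.5692 -0.1538  0.1738] yaw 80.37 tilt [ 0.007 -0.002 -1.   ] F [-0.3  0.2 -0.7] w 0.081 -> cm [16.67 -0.33  0.86] turn z -0.03
```

View pics/c3.png

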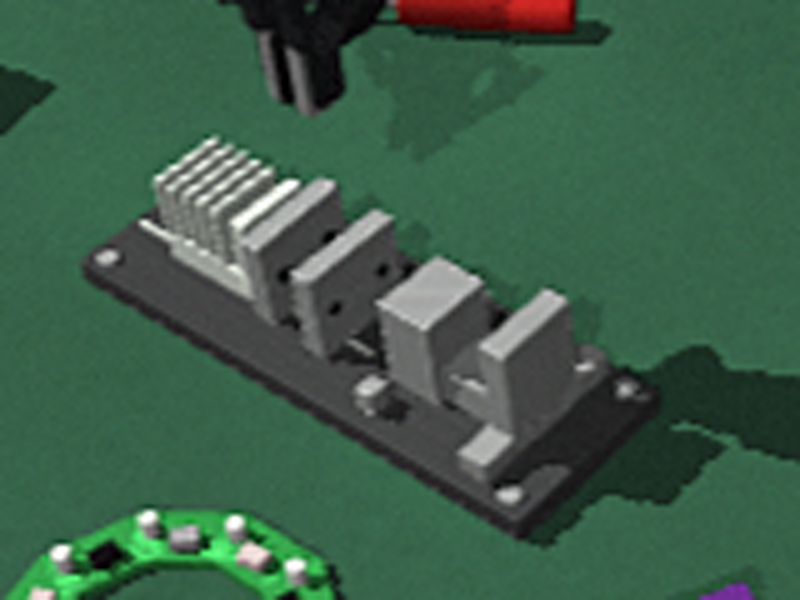

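Plate 2 stands upright and parallel behind plate 1 at about (345,280), with a small space to both plate 1 and the jaw. Next is the test push from behind with shut fingers.

Emit:
carry_out(
  deltas=[
    [[4, 0, 0, 0, 0, 0, 0], [5.5, 0, 0, 0, 0, 0, 0], [5.5, 0, 0, 0, 0, 0, 0], [1.7, -0.3, 0, 0, 0, 0, 0], [0, 0, 3, 0, 0, 0, 0]],
  ],
  newtons=100,
)

```text
time: 7.82
ee_pos: [0.593, 0.0132, 0.1404]
orientation: [0.763, 0.646, 0.001, 0.001]
wrist_force: [0.1, -0.5, -1.2]
width: -0.002
```

Emit:
carry_out(
  deltas=[
    [[0, 0, 5, 0, 0, 0, 0], [0, 0, 2.2, 0, 0, 0, 0], [-1, 0, 0, 0, 0, 0, 0], [-1, 0, 0, 0, 0, 0, 0], [-0.5, 0, 0, 0, 0, 0, 0]],
  ],
)

```text
time: 8.45
ee_pos: [0.5884, -0.014, 0.069]
orientation: [0.764, 0.645, 0.001, 0.001]
wrist_force: [-0.5, -1.0, -0.1]
width: 0.003
```

```bash
cat >> h.py <<'E'
Y=np.radians(-9.6);AX=np.array([np.cos(Y),np.sin(Y)]);AY=np.array([-AX[1],AX[0]])
def st():
    s=sense();p=s['ee_pos'][:2];f=s['wrist_force'][:2]
    print('t %.2f clamp x %.4f y %.4f z %.4f  Fx %.1f Fy %.1f Fz %.1f w %.3f'%(s['time'],p@AX,p@AY,s['ee_pos'][2],f@AX,f@AY,s['wrist_force'][2],s['width']))
E
python3 -c "
from h import *
st()"
```

```text
t 8.45 clamp x 0.5825 y 0.0844 z 0.0690  Fx -0.3 Fy -1.0 Fz -0.1 w 0.003
```

Emit:
carry_out(
  deltas=[
    [[-0.5, 0, 0, 0, 0, 0, 0], [-0.5, 0, 0, 0, 0, 0, 0], [-0.5, 0, 0, 0, 0, 0, 0]],
  ],
)

```text
time: 8.82
ee_pos: [0.5858, -0.0275, 0.0684]
orientation: [0.764, 0.645, 0.001, 0.0]
wrist_force: [-0.2, 2.5, 1.7]
width: 0.002
```

Emit:
carry_out(
  deltas=[
    [[-0.7, 0, 0, 0, 0, 0, 0], [-0.7, 0, 0, 0, 0, 0, 0], [-0.7, 0, 0, 0, 0, 0, 0], [-0.7, 0, 0, 0, 0, 0, 0], [0, 0, 0, 0, 0, 0, 0]],
  ],
)

```text
time: 9.45
ee_pos: [0.5809, -0.0556, 0.0679]
orientation: [0.764, 0.645, 0.0, 0.0]
wrist_force: [2.8, 3.9, 3.3]
width: 0.001
```

```bash
python3 -c "
from h import *
st()"
```

```text
t 9.45 clamp x 0.5820 y 0.0420 z 0.0679  Fx 2.1 Fy 4.3 Fz 3.3 w 0.001
```

Emit:
carry_out(
  deltas=[
    [[-0.4, 0, 0, 0, 0, 0, 0], [-0.4, 0, 0, 0, 0, 0, 0], [-0.3, 0, 0, 0, 0, 0, 0], [0, 0, 0, 0, 0, 0, 0]],
  ],
)

```text
time: 9.95
ee_pos: [0.5791, -0.0658, 0.0679]
orientation: [0.764, 0.645, 0.0, 0.0]
wrist_force: [2.8, 4.5, 5.0]
width: -0.001
```

Emit:
carry_out(
  deltas=[
    [[-0.2, 0, 0, 0, 0, 0, 0], [-0.2, 0, 0, 0, 0, 0, 0], [0, 0, 0, 0, 0, 0, 0]],
  ],
)

```text
time: 10.32
ee_pos: [0.5785, -0.0696, 0.0679]
orientation: [0.764, 0.645, 0.0, 0.0]
wrist_force: [2.4, 6.1, 3.2]
width: 0.0
```

```bash
python3 -c "
from h import *
st()"
```

```text
t 10.32 clamp x 0.5820 y 0.0279 z 0.0679  Fx 1.4 Fy 6.4 Fz 3.2 w 0.000
```

Emit:
carry_out(
  deltas=[
    [[-0.2, 0, 0, 0, 0, 0, 0], [-0.2, 0, 0, 0, 0, 0, 0], [0, 0, 0, 0, 0, 0, 0]],
  ],
)

```text
time: 10.7
ee_pos: [0.5779, -0.0735, 0.0679]
orientation: [0.764, 0.645, 0.0, 0.0]
wrist_force: [3.0, 6.5, 3.0]
width: 0.001
```

Emit:
carry_out(
  deltas=[
    [[-0.1, 0, 0, 0, 0, 0, 0], [-0.1, 0, 0, 0, 0, 0, 0], [0, 0, 0, 0, 0, 0, 0]],
  ],
)

```text
time: 11.08
ee_pos: [0.5777, -0.0745, 0.068]
orientation: [0.764, 0.645, 0.001, -0.0]
wrist_force: [4.0, 12.3, 4.6]
width: -0.002
```

Run:
```python
from h import *
st()
s=cap('scene','s4.png')
cv2.imwrite('pics/c4.png',cv2.resize(cv2.imread('pics/s4.png')[140:260,170:330],(800,600),interpolation=2))
```

```text
t 11.07 clamp x 0.5820 y 0.0229 z 0.0680  Fx 1.9 Fy 12.8 Fz 4.6 w -0.002
```

View pics/c4.png

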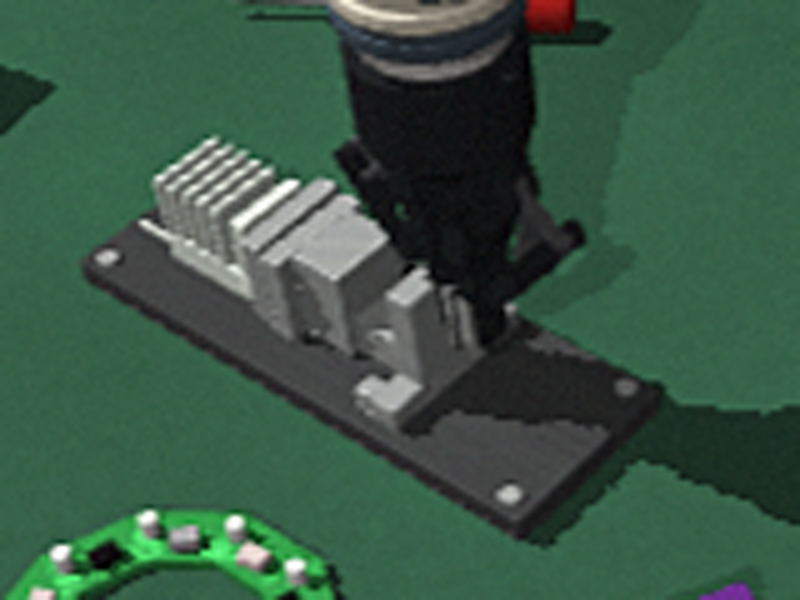

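The crossbar appears to have reached the lug at (375,390). I'll zoom in to see whether plate 2 touches the jaw.

Run:
```python
from h import *
a=cv2.imread('pics/s4.png')[170:225,212:265];cv2.imwrite('pics/c5.png',cv2.convertScaleAbs(cv2.resize(a,(578,600),interpolation=2),alpha=1.3,beta=20))
```

```text
(no output)
```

View pics/c5.png

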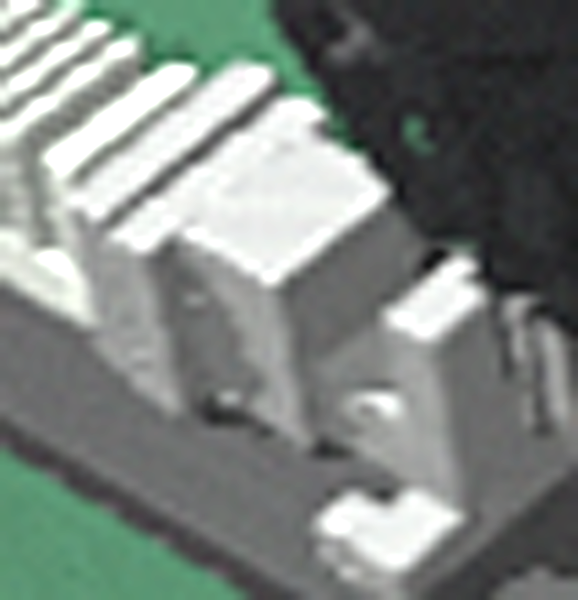

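Plate 2 (215,170) touches the jaw block, the crossbar is on its lug (390,530), and a dark gap is still open between plates 1 and 2. Plate 1 has not moved off its initial spot. So the jaw is on its stops and the stack is not squeezed, and a third plate is needed. Back off and fetch plate B.

Emit:
carry_out(
  deltas=[
    [[0.8, 0, 0, 0, 0, 0, 0], [1.3, 0, 0, 0, 0, 0, 0], [1.5, 0, 0, 0, 0, 0, 0], [1.5, 0, 0, 0, 0, 0, 0], [1.5, 0, 0, 0, 0, 0, 0]],
  ],
  newtons=60,
)

```text
time: 11.75
ee_pos: [0.5874, -0.0098, 0.0673]
orientation: [0.764, 0.645, -0.001, -0.001]
wrist_force: [0.1, -0.7, 0.1]
width: -0.001
```

Emit:
carry_out(
  deltas=[
    [[1, 0, 0, 0, 0, 0, 0], [1, 0, -2, 0, 0, 0, 3], [0, 0, -4, 0, 0, 0, 5], [0, 0, -4, 0, 0, 0, 5]],
  ],
)

```text
time: 12.25
ee_pos: [0.5909, 0.0093, 0.1683]
orientation: [0.764, 0.645, -0.001, -0.001]
wrist_force: [0.0, 0.3, 0.2]
width: 0.581
```

Run:
```python
from h import *
a=cv2.imread('pics/top0.png');c=cap('top')
h=cv2.cvtColor(a,cv2.COLOR_BGR2HSV)
g=np.where(h[...,1]<60,h[...,2].astype(float)-150,0).clip(0)[145:176,274:293]
m=cv2.moments(g.astype(np.float32));u=274+m['m10']/m['m00'];v=145+m['m01']/m['m00']
th=.5*np.arctan2(2*m['mu11'],m['mu20']-m['mu02']);d=12*np.array([np.cos(th),np.sin(th)])
p,q=ray(c,u+d[0],v+d[1],.05),ray(c,u-d[0],v-d[1],.05)
ang=np.degrees(np.arctan2(*(q-p)[1::-1]));print('B',ray(c,u,v,.05),'len ang',ang)
P=ray(c,u,v,.05);rel((P[0],P[1],.12),ang+90)
```

```text
B [0.61602712 0.15882997 0.05      ] len ang 3.9049247475500564
t 12.30 pos [0.5938 0.0093 0.1738] yaw 80.38 tilt [ 0.006 -0.    -1.   ] F [ 1.8 -0.5  4.2] w 0.588 -> cm [15.11 -0.35  5.39] turn z -13.52
```

Emit:
carry_out(
  deltas=[
    [[5, 0, 0, 0, 0, 0, 5], [5, 0, 0, 0, 0, 0, 5], [5, -0.3, 0, 0, 0, 0, 5], [0, 0, 3, 0, 0, -7, 5], [0, 0, 2.3, 0, 0, -6, 5]],
  ],
)

```text
time: 12.92
ee_pos: [0.613, 0.1584, 0.1136]
orientation: [0.684, 0.729, -0.0, -0.0]
wrist_force: [-0.2, 0.1, 0.5]
width: 0.587
```

Emit:
carry_out(
  deltas=[
    [[0, 0, 0, 0, 0, 0, 5]],
  ],
)

```text
time: 13.05
ee_pos: [0.6119, 0.1573, 0.1127]
orientation: [0.686, 0.727, -0.002, -0.001]
wrist_force: [-0.7, 0.1, 0.5]
width: 0.586
```

Run:
```python
from h import *
rel((.6162,.1583,.035),93.5)
s=cap('scene','s6.png')
cv2.imwrite('pics/c6.png',cv2.resize(cv2.imread('pics/s6.png')[140:300,280:440],(600,600),interpolation=2))
```

```text
t 13.05 pos [0.6119 0.1573 0.1127] yaw 93.33 tilt [-0.005 -0.001 -1.   ] F [-0.7  0.1  0.5] w 0.586 -> cm [0.08 0.47 7.77] turn z -0.17
```

View pics/c6.png

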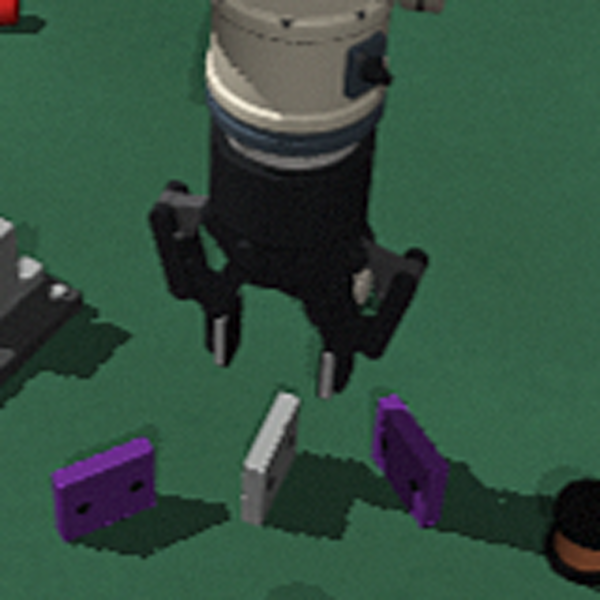

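The open fingers (220,340 and 330,375) straddle the grey plate (270,455), and both purple ones are clear. Down, grip and lift.

Emit:
carry_out(
  deltas=[
    [[0.1, 0.4, 2, 0, 0, 0, 5], [0, 0, 3, 0, 0, 0, 5], [0, 0, 2.7, 0, 0, 0, 5], [0, 0, 0, 0, 0, 0, 5]],
  ],
)

```text
time: 13.6
ee_pos: [0.6163, 0.1581, 0.0357]
orientation: [0.686, 0.727, -0.002, -0.001]
wrist_force: [-0.1, -0.2, 0.6]
width: 0.588
```

Emit:
carry_out(
  deltas=[
    [[0, 0, 0, 0, 0, 0, 0.5], [0, 0, 0, 0, 0, 0, 0.5], [0, 0, 0, 0, 0, 0, 0.5], [0, 0, 0, 0, 0, 0, 0.5], [0, 0, 0, 0, 0, 0, 0.5]],
  ],
)

```text
time: 14.22
ee_pos: [0.6186, 0.1589, 0.0393]
orientation: [0.686, 0.728, 0.001, 0.001]
wrist_force: [0.2, 0.0, 6.6]
width: 0.129
```

Emit:
carry_out(
  deltas=[
    [[0, 0, -3, 0, 0, 0, 0.5], [0, 0, -5, 0, 0, 0, 0.5], [0, 0, -5, 0, 0, 0, 0.5], [0, 0, 0, 0, 0, 7, 0.5], [0, 0, 0, 0, 0, 6, 0.5]],
  ],
)

```text
time: 14.85
ee_pos: [0.6177, 0.1587, 0.1691]
orientation: [0.765, 0.644, 0.001, 0.0]
wrist_force: [0.0, -0.4, -1.7]
width: 0.133
```

Run:
```python
from h import *
p=.5838*AX-.043*AY
rel((*p,.165),80.4)
```

```text
t 14.85 pos [0.6177 0.1587 0.1691] yaw 80.16 tilt [ 0.002  0.    -1.   ] F [ 0.  -0.4 -1.7] w 0.133 -> cm [-30.25   0.24   0.39] turn z -0.24
```

Emit:
carry_out(
  deltas=[
    [[-4, 0, 0, 0, 0, 0, 0.5], [-5.5, 0, 0, 0, 0, 0, 0.5], [-5.5, 0, 0, 0, 0, 0, 0.5], [-5.5, 0, 0, 0, 0, 0, 0.5], [-5.5, 0, 0, 0, 0, 0, 0.5]],
  ],
)

```text
time: 15.48
ee_pos: [0.5735, -0.0993, 0.1681]
orientation: [0.764, 0.645, 0.0, 0.0]
wrist_force: [0.3, -0.6, -1.2]
width: 0.134
```

Emit:
carry_out(
  deltas=[
    [[-4.2, 0.2, 0, 0, 0, -0.2, 0.5], [0, 0, 0, 0, 0, 0, 0.5], [0, 0, 0, 0, 0, 0, 0.5]],
  ],
)

```text
time: 15.85
ee_pos: [0.5688, -0.1392, 0.1678]
orientation: [0.763, 0.646, 0.0, -0.0]
wrist_force: [0.7, 0.1, -1.3]
width: 0.131
```

Run:
```python
from h import *
p=.5838*AX-.043*AY
rel((*p,.055),80.4);st()
s=cap('scene','s7.png')
cv2.imwrite('pics/c7.png',cv2.resize(cv2.imread('pics/s7.png')[120:260,170:330],(685,600),interpolation=2))
```

```text
t 15.85 pos [ 0.5688 -0.1392  0.1678] yaw 80.53 tilt [-0.  0. -1.] F [ 0.7  0.1 -1.3] w 0.131 -> cm [-0.07 -0.02 11.28] turn z 0.13
t 15.85 clamp x 0.5841 y -0.0424 z 0.1678  Fx 0.6 Fy 0.2 Fz -1.3 w 0.131
```

View pics/c7.png

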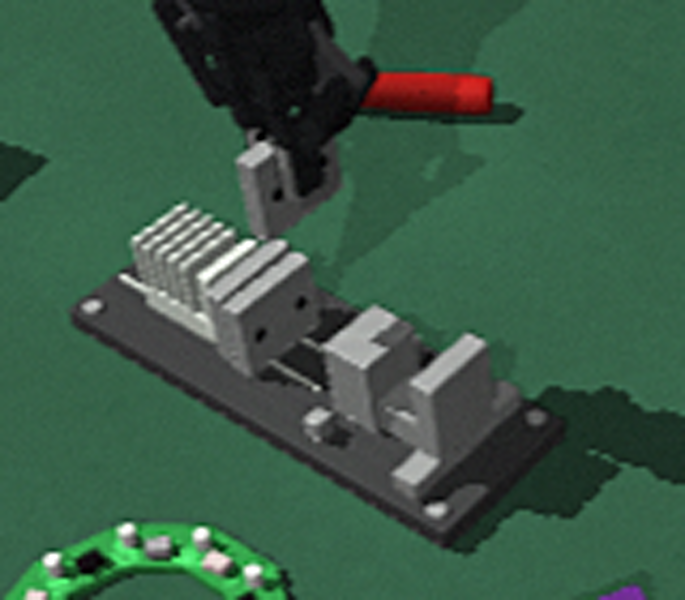

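Plates 1 and 2 stand square near the heat sink (260,310), the jaw has sprung back (370,365) and plate 3 (290,185) is held above the free space. Lower it.

Emit:
carry_out(
  deltas=[
    [[0, 0, 3, 0, 0, 0, 0.5], [0, 0, 3, 0, 0, 0, 0.5], [0, 0, 3, 0, 0, 0, 0.5], [0, 0, 1.6, 0, 0, 0, 0.5], [0, 0, 0.3, 0, 0, 0, 0.5]],
  ],
)

```text
time: 16.52
ee_pos: [0.5687, -0.1385, 0.058]
orientation: [0.762, 0.647, -0.0, -0.001]
wrist_force: [0.8, 0.3, -0.9]
width: 0.132
```

Emit:
carry_out(
  deltas=[
    [[0, 0, 0.2, 0, 0, 0, 0.5], [0, 0, 0.1, 0, 0, 0, 0.5], [0, 0, 0, 0, 0, 0, 0.5]],
  ],
)

```text
time: 16.9
ee_pos: [0.5695, -0.1396, 0.0565]
orientation: [0.763, 0.647, 0.0, 0.001]
wrist_force: [0.1, 0.8, -0.8]
width: 0.131
```

Emit:
carry_out(
  deltas=[
    [[0, 0, 0.1, 0, 0, 0, 0.5], [0, 0, 0.1, 0, 0, 0, 0.5], [0, 0, 0, 0, 0, 0, 0.5]],
  ],
)

```text
time: 17.27
ee_pos: [0.5692, -0.1396, 0.0543]
orientation: [0.763, 0.647, 0.0, 0.0]
wrist_force: [-0.9, -0.2, 4.0]
width: 0.129
```

Contact with the bed. Release in a narrow opening, lift, shut the fingers and go behind the jaw.

Emit:
carry_out(
  deltas=[
    [[0, 0, 0, 0, 0, 0, 1.9], [0, 0, 0, 0, 0, 0, 1.9], [0, 0, 0, 0, 0, 0, 1.9]],
  ],
)

```text
time: 17.65
ee_pos: [0.569, -0.1395, 0.0537]
orientation: [0.763, 0.647, -0.0, -0.0]
wrist_force: [0.3, -0.1, 0.1]
width: 0.223
```

Emit:
carry_out(
  deltas=[
    [[0, 0, -1, 0, 0, 0, 1.9], [0, 0, -3, 0, 0, 0, 1.9], [0, 0, -4, 0, 0, 0, 1.9], [0, 0, -3.5, 0, 0, 0, 1.9], [0, 0, 0, 0, 0, 0, 0]],
  ],
)

```text
time: 18.27
ee_pos: [0.571, -0.14, 0.1724]
orientation: [0.763, 0.647, 0.002, 0.003]
wrist_force: [0.0, 0.3, -0.8]
width: 0.019
```

Run:
```python
from h import *
p=.5832*AX+.108*AY
rel((*p,.068),80.4)
s=cap('scene','s8.png')
cv2.imwrite('pics/c8.png',cv2.resize(cv2.imread('pics/s8.png')[140:260,170:330],(800,600),interpolation=2))
```

```text
t 18.27 pos [ 0.571  -0.14    0.1724] yaw 80.57 tilt [ 0.006 -0.002 -1.   ] F [ 0.   0.3 -0.8] w 0.019 -> cm [15.09 -0.34 10.43] turn z 0.17
```

View pics/c8.png

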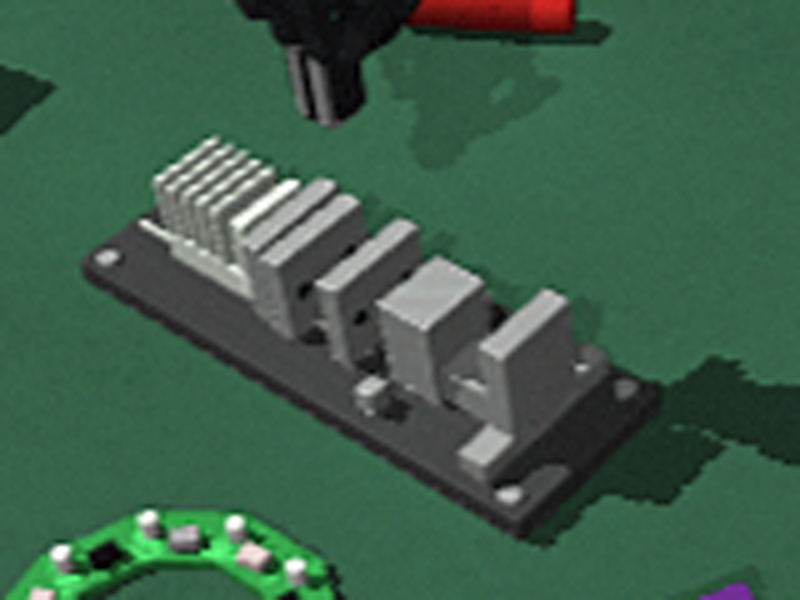

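All three plates are upright, parallel and free: plate 3 at about (370,275), with plates 1 and 2 at (300,240). Now the push.

Emit:
carry_out(
  deltas=[
    [[4, -0.3, 0, 0, 0, 0, 0], [5.5, 0, 0, 0, 0, 0, 0], [5.5, 0, 0, 0, 0, 0, 0], [0.4, 0, 3, 0, 0, 0, 0], [0, 0, 4, 0, 0, 0, 0]],
  ],
  newtons=100,
)

```text
time: 18.95
ee_pos: [0.5914, 0.0142, 0.0978]
orientation: [0.762, 0.647, 0.0, 0.0]
wrist_force: [0.1, 0.4, -0.7]
width: 0.0
```

Emit:
carry_out(
  deltas=[
    [[0, 0, 3.4, 0, 0, 0, 0], [-1, 0, 0, 0, 0, 0, 0], [-1, 0, 0, 0, 0, 0, 0], [-0.7, 0, 0, 0, 0, 0, 0], [-0.6, 0, 0, 0, 0, 0, 0]],
  ],
)

```text
time: 19.58
ee_pos: [0.5865, -0.0204, 0.0661]
orientation: [0.763, 0.646, 0.001, 0.001]
wrist_force: [1.0, 0.8, 0.7]
width: -0.0
```

Emit:
carry_out(
  deltas=[
    [[-0.7, 0, 0, 0, 0, 0, 0], [-0.7, 0, 0, 0, 0, 0, 0], [-0.7, 0, 0, 0, 0, 0, 0], [-0.6, 0, 0, 0, 0, 0, 0], [0, 0, 0, 0, 0, 0, 0]],
  ],
)

```text
time: 20.2
ee_pos: [0.5817, -0.0467, 0.0649]
orientation: [0.763, 0.646, 0.0, 0.0]
wrist_force: [2.0, 2.9, 3.7]
width: -0.001
```

```bash
python3 -c "
from h import *
st()"
```

```text
t 20.20 clamp x 0.5814 y 0.0510 z 0.0649  Fx 1.5 Fy 3.2 Fz 3.7 w -0.001
```

Emit:
carry_out(
  deltas=[
    [[-0.5, 0, 0, 0, 0, 0, 0], [-0.5, 0, 0, 0, 0, 0, 0], [-0.4, 0, 0, 0, 0, 0, 0], [-0.3, 0, 0, 0, 0, 0, 0], [0, 0, 0, 0, 0, 0, 0]],
  ],
)

```text
time: 20.82
ee_pos: [0.579, -0.0628, 0.0649]
orientation: [0.763, 0.647, 0.0, 0.0]
wrist_force: [1.3, 5.1, 3.0]
width: 0.001
```

Emit:
carry_out(
  deltas=[
    [[-0.2, 0, 0, 0, 0, 0, 0], [-0.1, 0, 0, 0, 0, 0, 0], [0, 0, 0, 0, 0, 0, 0]],
  ],
)

```text
time: 21.2
ee_pos: [0.5786, -0.0654, 0.0649]
orientation: [0.763, 0.647, 0.0, 0.0]
wrist_force: [1.6, 6.4, 4.2]
width: -0.006
```

```bash
python3 -c "
from h import *
st()"
```

```text
t 21.20 clamp x 0.5814 y 0.0320 z 0.0649  Fx 0.5 Fy 6.6 Fz 4.2 w -0.006
```

Emit:
carry_out(
  deltas=[
    [[-0.1, 0, 0, 0, 0, 0, 0], [-0.1, 0, 0, 0, 0, 0, 0], [0, 0, 0, 0, 0, 0, 0]],
  ],
)

```text
time: 21.58
ee_pos: [0.5783, -0.0672, 0.0649]
orientation: [0.763, 0.647, 0.0, -0.0]
wrist_force: [3.1, 7.4, 3.4]
width: -0.003
```

Emit:
carry_out(
  deltas=[
    [[-0.1, 0, 0, 0, 0, 0, 0], [0, 0, 0, 0, 0, 0, 0]],
  ],
)

```text
time: 21.82
ee_pos: [0.5781, -0.068, 0.0649]
orientation: [0.763, 0.647, 0.0, -0.0]
wrist_force: [2.6, 7.9, 2.9]
width: -0.001
```

```bash
python3 -c "
from h import *
st()"
```

```text
t 21.82 clamp x 0.5814 y 0.0293 z 0.0649  Fx 1.2 Fy 8.2 Fz 2.9 w -0.001
```

Emit:
carry_out(
  deltas=[
    [[-0.1, 0, 0, 0, 0, 0, 0], [-0.1, 0, 0, 0, 0, 0, 0], [0, 0, 0, 0, 0, 0, 0]],
  ],
)

```text
time: 22.2
ee_pos: [0.5778, -0.07, 0.0649]
orientation: [0.763, 0.647, 0.001, -0.0]
wrist_force: [3.3, 8.5, 3.1]
width: 0.002
```

Emit:
carry_out(
  deltas=[
    [[-0.1, 0, 0, 0, 0, 0, 0], [0, 0, 0, 0, 0, 0, 0]],
  ],
)

```text
time: 22.45
ee_pos: [0.5777, -0.0709, 0.0649]
orientation: [0.763, 0.647, 0.001, -0.0]
wrist_force: [3.2, 8.8, 4.6]
width: 0.002
```

```bash
python3 -c "
from h import *
st()"
```

```text
t 22.45 clamp x 0.5814 y 0.0264 z 0.0649  Fx 1.7 Fy 9.2 Fz 4.6 w 0.002
```

Emit:
carry_out(
  deltas=[
    [[-0.1, 0, 0, 0, 0, 0, 0], [0, 0, 0, 0, 0, 0, 0]],
  ],
)

```text
time: 22.7
ee_pos: [0.5776, -0.071, 0.0649]
orientation: [0.763, 0.647, 0.001, -0.0]
wrist_force: [4.0, 14.5, 4.5]
width: -0.001
```

Emit:
carry_out(
  deltas=[
    [[-0.1, 0, 0, 0, 0, 0, 0], [0, 0, 0, 0, 0, 0, 0]],
  ],
)

```text
time: 22.95
ee_pos: [0.5776, -0.0711, 0.065]
orientation: [0.763, 0.646, 0.001, -0.001]
wrist_force: [5.2, 20.2, 3.6]
width: 0.001
```

Run:
```python
from h import *
st()
s=cap('scene','s9.png')
a=cv2.imread('pics/s9.png')[165:225,205:270];cv2.imwrite('pics/c9.png',cv2.convertScaleAbs(cv2.resize(a,(650,600),interpolation=2),alpha=1.3,beta=20))
```

```text
t 22.95 clamp x 0.5814 y 0.0262 z 0.0650  Fx 1.7 Fy 20.8 Fz 3.6 w 0.001
```

View pics/c9.png

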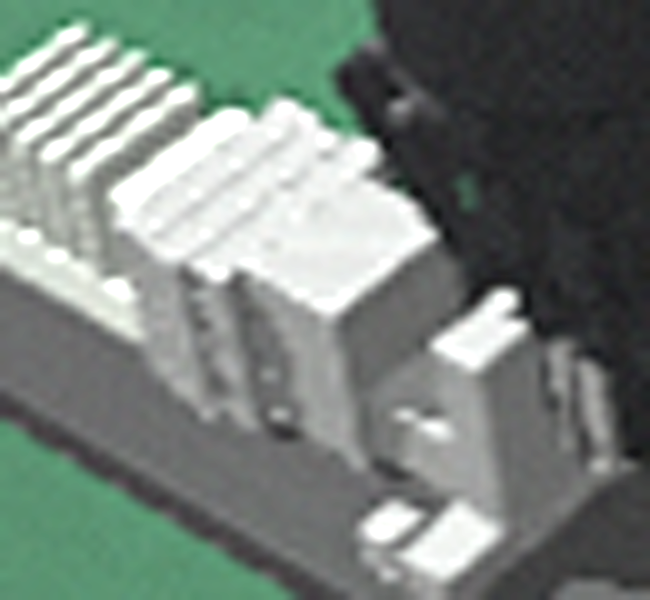

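The stack bites: force rose from 9 to 21 N with no travel, 3.3 mm short of the earlier stop position. A gap shows between lug (390,525) and crossbar (450,545), and all plates are closed up against the heat sink. One hold check, then hand in.

Emit:
carry_out(
  deltas=[
    [[0, 0, 0, 0, 0, 0, 0], [0, 0, 0, 0, 0, 0, 0], [0, 0, 0, 0, 0, 0, 0], [0, 0, 0, 0, 0, 0, 0]],
  ],
)

```text
time: 23.5
ee_pos: [0.5776, -0.0711, 0.065]
orientation: [0.763, 0.647, 0.001, -0.001]
wrist_force: [4.1, 19.9, 3.9]
width: 0.001
```

Run:
```python
from h import *
st()
f=sense()['wrist_force'][:2]@AY
if f>12: print(workorder.finish_job())
st()
```

```text
t 23.50 clamp x 0.5814 y 0.0262 z 0.0650  Fx 0.8 Fy 20.3 Fz 3.9 w 0.001
the job is handed in; nothing more can be done
None
the job is handed in; nothing more can be done
```

I stood both spare grey plates upright in the gap behind plate 1, one at a time, and the job is handed in with the arm still pushing the jaw at about 20 N.

- **Two plates:** the test push stopped on the lugs, with a gap still visible in the stack, so the third plate was needed.
- **Three plates:** the push stopped firmly 3.3 mm short of that stop position. That puts the jaw at roughly 52 of its 55 mm, worked out from the tool position since the jaw itself isn't read. The last picture shows the crossbar clear of its lug and the plates closed up against the heat sink.
- **Hold:** the push stayed at about 20 N over half a second before hand-in at 23.5 s.

No checks failed or disagreed. I never reached for the coloured look-alikes or the other things on the bench, and no picture showed any of them moved. I did not measure their positions at the end.

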